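Crack open a stuck desiccator lid with its lifting key

ROBOT

A 6-joint arm with a two-finger parallel gripper is mounted at the origin on a cart in front of the work surface, level with it; the furniture and walls round the work are solid. World frame = base frame: x ahead of the robot, y to its left, z up, the work surface at z = 0. Lengths are in m, angles in rad, forces in N, time in s.
With the tool pointing down it reaches from about 0.3 to 0.75 m from the base axis. Payload 8.5 kg.
Tool frame: the origin (TCP) lies midway between the tips of the shut fingers; the grasp point (between the pads) lies 19 mm behind it (robot.grip_depth is the distance from the TCP to the grasp point, in m); z points along the fingers, y is the line along which they close (so a half turn about z gives the same grasp; the last joint's range is limited). The gripper opens to 88 mm and grips with 3 to 60 N. Pads are 18 mm wide; open, the fingers measure 123 mm over their backs; the gripper's body (75 mm by 187 mm) begins 45 mm behind the grasp point.
Start: joints at [1.073, 0.381, 1.297, -0, 1.464, -0.215], TCP at [0.153, 0.528, 0.239] pointing down, gripper open.
Joint ranges: [-3.11, 3.11], [-0.89, 2.33], [0.22, 2.48], [-1.42, 4.56], [0.17, 2.85], [-2.88, 2.88]. Speed limits (rad/s): [2.39, 2.39, 3.14, 3.14, 3.14, 3.14].

INTERFACE

Orientations are given as a unit quaternion [w, x, y, z].
In Python, from rig import robot gives the robot as it stands.
- The arm moves only by the shell command python3 -m creep 'ROWS' [OPENING] [FORCE]. ROWS is JSON, a list of rows, each an object with "xyz": the shift along the tool's x, y, z in mm, a list of three; "spin": the turn about the tool's z in degrees. In form: [{"xyz": [x, y, z], "spin": spin}, ...]. A call has 1 to 8 rows; each row shifts and turns the commanded pose from where the row before left it, along the tool's axes as they then stand; what a row does not reach is not made up. A row lasts 1/10 s, in which the tool goes at most 50 mm and 8.59 degrees, less where a joint would pass 70% of its speed; a pose out of reach is approached as far as the arm can. A call is refused whole if a number of a shift passes 50 or a number of a turn 8.59, either way. A call with a gripper value outside its range is refused whole. OPENING is the closure, from -1 (fully open) to 1 (shut), set as the call begins (- or left out, the last holds). The fingers move at their own pace and stop on an object; FORCE is the grip in N (left out, the last holds). Time passes only in rows, so rows that do not move let the fingers close. It gives the time, the measured TCP pose, the force, the opening and the grip force at its end, in the units of the state.
- robot.state(): the state, without advancing time (a new reading comes with each control period).
- robot.read_camera(name): name is "scene" or "top" or "wrist"; returns (picture, depth): 420x560x3 uint8, red, green, blue; 420x560 float32, m along the optical axis (not along the pixel's ray), 0 where there is no reading.
- robot.camera_model(name): a dict with "intrinsics" (3x3 intrinsics, pixels), "world_from_camera" (4x4, takes a point from camera to world coordinates). Camera axes: x right, y down, z forward; pixel columns grow to the right and rows downward; lengths in m; the calibration is good to about 2 mm. The wrist camera is an equidistant fisheye: a pixel r from the principal point sees the ray r / f radians off the axis. A picture is of the moment at which its call begins: read the wrist's pose just before it. camera_model takes no time and is no camera call; for the wrist camera it gives the pose at the moment of the call.
- robot.job_done(): hands the job in; it is judged then, once.
The state is a dict: "time": time; "joint_positions": joint angles; "qd": joint speeds; "joint_efforts": joint torques, N m; "tool_pos": TCP position; "tool_rot": TCP orientation; "force": force on the tool from outside, world axes, zero at the start; "ft_torque": the same for the moment, N m; "grip_width": finger opening in m; "gripper_force": force on a finger pad.
Only numpy, scipy, OpenCV 4.12 (cv2) and the standard library are available. Lean on these libraries where they do the work, as an engineer would, in place of code of your own. Each camera call takes 0.05 s, during which the arm holds its last target. There are 200 camera calls.

TASK

The flush lid of the bench desiccator is stuck to its rubber seal: take the lifting key out of its stand, push it into the lid's keyhole until its collar sits on the lid, and turn it clockwise (seen from above) to its stop so that it locks. Then pull it up until the seal lets go and the front edge of the lid stands about 20 mm open, so that air bleeds in slowly; the lid must never swing wide open. Finish holding the key, with the lid hanging still at that gap on the key alone.

Things in the scene. Friction and masses are not known exactly. Their poses are not given: they have to be found in the camera images.
- desiccator: round grey cast pot, 177 mm over its rim, fixed to the bench, 93 mm high with its flat round steel lid shut. Origin: centre of its underside, on the bench; z up, +x from the middle towards the lid's hinge (the hinge is at the back, 96 mm from the middle and 88 mm up, its axis along y).
- lid (a joint): opening angle of the lid (rad): 0 shut, growing as the front edge rises (0.11 rad = 20 mm gap at the front edge, 15 mm rise at the keyhole). Pulled up at the keyhole, the sticky seal takes about 16 N to break free; the load then falls to 2 N at 0.04 rad, and from 0.1 rad on it is the lid's own weight, about 6 N. It falls shut when let go.
- keyhole (a point): centre of the keyhole at the lid's top face: a slot 35 x 12 mm (x, y) in a round aluminium plate, 45 mm in front of the lid's middle. x along the slot towards the hinge, z out of the lid; it turns with the lid. The lid is 6 mm thick, with a closed socket 14 mm deep below it where pins stop the key's bar 75 degrees clockwise and 10 degrees anticlockwise of the slot.
- lid_front (a point): middle of the front edge of the lid, on its underside; 87 mm above the bench when shut, its rise is the gap.
- lift_key: lifting key, 65 mm long, 0.16 kg, upright. Origin: centre of the underside of its steel collar (40 mm round); z up. Above: a flat black grip, 46 mm along x, 14 mm along y, 13 to 47 mm above the origin. Below: an 8 mm shank with a round cross-bar along x, 30 x 8 mm, 10 to 18 mm below the origin: it passes the keyhole lengthwise and, turned, catches under the lid with 4 mm play.
- key_stand: dark steel block, 106x66x36 mm with its rubber foot, fixed on the bench left of the desiccator. Origin: centre of its underside. The key hangs by its collar on the block's top (36 mm up) in a round blind hole of 36 mm, 16 mm from the block's middle along its -x.
Not all that is in view belongs to the job. There is more than one size of the lift_key; the one meant has the size given above.

How it is judged:
By the outcome, as a careful person would: the job done as asked, in the order asked, and still so for the second after the job is handed in, while the arm keeps its last pose, push and grip.
It also fails if it takes over 40 s, if anything falls off the work surface, if the arm or the gripper's body presses on something with over 40 N, if the wrist force passes 120 N, or if a joint passes its speed limit or range.

## Working session

There is one attempt and no reset: what is moved stays moved. The work goes in short steps, Python scripts to look and compute and a shell command to move; the robot and the scene stay as the last step left them, time stands still between calls to the robot, and variables do not carry over. Pictures are saved under pics/ and viewed, at most 10 in all, crops included, and the job is handed in when it is done.

```bash
mkdir -p pics; ls; python3 - <<'E'
from rig import robot
import cv2,numpy as np
s=robot.state();print(s)
ims=[]
for n in ("scene","top"):
    p,d=robot.read_camera(n);m=robot.camera_model(n)
    np.savez(f"pics/{n}0.npz",p=p,d=d,K=m["intrinsics"],T=m["world_from_camera"])
    cv2.imwrite(f"pics/{n}0.png",p[:,:,::-1])
    print(n,m)
E
```

```text
pics
{'time': 0.0, 'joint_positions': array([ 1.07270520e+00,  3.81199896e-01,  1.29820131e+00, -7.11751875e-06,
        1.46358416e+00, -2.15253835e-01]), 'qd': array([ 0.00043275, -0.00025246, -0.00131501, -0.00142235,  0.00175418,
       -0.00058805]), 'joint_efforts': array([ 4.84104949e-04, -4.37931991e+01, -2.24554539e+01,  7.13467947e-02,
        3.53134959e-02, -1.32265436e-04]), 'tool_pos': array([0.15334899, 0.52792255, 0.23815572]), 'tool_rot': array([-2.39822733e-04,  1.40947328e-01,  9.90016851e-01, -6.53764833e-04]), 'force': array([ 0.89801082, -0.09412808, -0.20924119]), 'ft_torque': array([ 0.03787113, -0.0244015 ,  0.04941156]), 'gripper_force': 0.0, 'grip_width': 0.08809853041375365}
scene {'intrinsics': array([[500.61296652,   0.        , 273.47024593],
       [  0.        , 500.61296652, 212.91408246],
       [  0.        ,   0.        ,   1.        ]]), 'world_from_camera': array([[ 0.67571277, -0.46057994,  0.57556787,  0.00915668],
       [-0.73714038, -0.42855337,  0.52246155, -0.32410195],
       [ 0.00602624, -0.77730826, -0.62909105,  0.74142799],
       [ 0.        ,  0.        ,  0.        ,  1.        ]])}
top {'intrinsics': array([[533.50819455,   0.        , 284.21193643],
       [  0.        , 533.50819455, 200.28381992],
       [  0.        ,   0.        ,   1.        ]]), 'world_from_camera': array([[-0.01322168, -0.99647651,  0.08282365,  0.4896766 ],
       [-0.99988979,  0.01261659, -0.00782491,  0.2337392 ],
       [ 0.00675239, -0.08291798, -0.9965335 ,  1.29783326],
       [ 0.        ,  0.        ,  0.        ,  1.        ]])}
```

View pics/scene0.png

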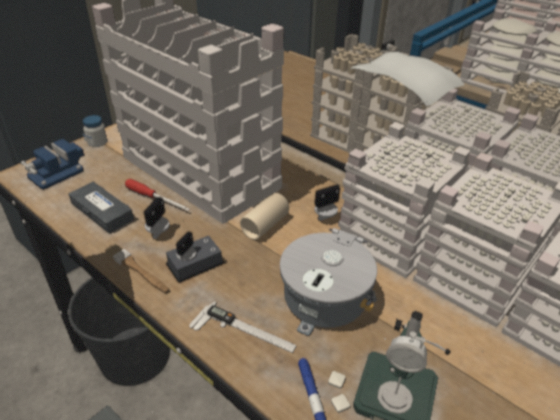

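View pics/top0.png

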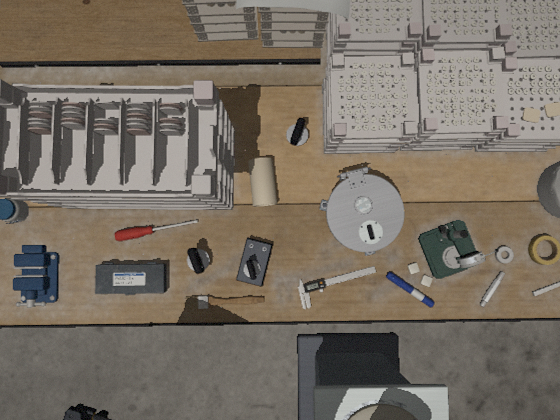

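The three key-like objects are: (a) in the dark stand, top (251,266) / scene (186,243); (b) on the bench, top (198,260) / scene (155,212); (c) on the bench, top (297,130) / scene (327,200). The desiccator is at top (365,210), with its keyhole at top (370,231). Candidate (a) hangs in the stand as described, and I'll confirm its size in a crop.

```bash
python3 - <<'E'
import cv2,numpy as np
def crop(n,c,r,h,z):
    p=cv2.imread(f"pics/{n}0.png")[r-h:r+h,c-h:c+h]
    return cv2.resize(p,(260,260),interpolation=cv2.INTER_CUBIC)
a=np.hstack([crop("top",251,262,28,0),crop("top",198,260,28,0),crop("top",297,130,28,0)])
b=np.hstack([crop("scene",190,250,32,0),crop("scene",155,212,32,0),crop("top",366,210,50,0)])
cv2.imwrite("pics/crop1.png",np.vstack([a,b]))
for n in("top","scene"):
    z=np.load(f"pics/{n}0.npz")
    K,T,d=z["K"],z["T"],z["d"]
    v,u=np.mgrid[:420,:560]
    P=np.stack([(u-K[0,2])/K[0,0]*d,(v-K[1,2])/K[1,1]*d,d],-1)@T[:3,:3].T+T[:3,3]
    np.save(f"pics/{n}P.npy",P)
    for c,r in {"top":[(251,262),(198,260),(297,130)],"scene":[(190,250),(155,212),(327,200)]}[n]:
        Q=P[r-22:r+23,c-22:c+23];g=cv2.imread(f"pics/{n}0.png")[r-22:r+23,c-22:c+23].max(-1)
        m=(d[r-22:r+23,c-22:c+23]>0)&(g<60)
        print(n,c,r,np.percentile(Q[m],[2,50,98,100],axis=0).round(3).tolist())
E
```

```text
top 251 262 [[0.408, 0.257, 0.001], [0.45, 0.297, 0.038], [0.502, 0.33, 0.087], [0.502, 0.339, 0.091]]
top 198 260 [[0.431, 0.403, -0.001], [0.464, 0.425, 0.084], [0.504, 0.442, 0.091], [0.508, 0.455, 0.093]]
top 297 130 [[0.724, 0.173, 0.004], [0.752, 0.19, 0.086], [0.787, 0.207, 0.092], [0.803, 0.207, 0.093]]
scene 190 250 [[0.4, 0.262, 0.005], [0.434, 0.281, 0.03], [0.468, 0.323, 0.084], [0.47, 0.333, 0.087]]
scene 155 212 [[0.429, 0.411, 0.043], [0.451, 0.419, 0.074], [0.48, 0.439, 0.089], [0.531, 0.543, 0.09]]
scene 327 200 [[0.725, 0.175, 0.044], [0.747, 0.186, 0.071], [0.774, 0.2, 0.089], [0.777, 0.204, 0.09]]
```

View pics/crop1.png

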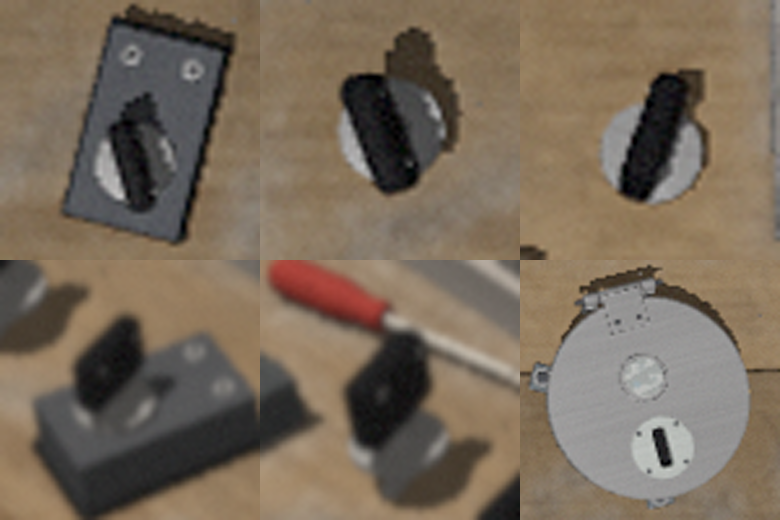

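Crop: (a) (top-left, bottom-left panels) has a collar about 82 px wide, which is 40 mm. (b) and (c) have collars of about 104 px, roughly 50 mm, and stand loose on the bench, so (a) in the stand is the key meant. The bottom-right panel shows the slot in the white plate, tilted slightly, with the hinge at the upper left. Next I'll measure.

```bash
cat > h.py <<'E'
import numpy as np,cv2
def ray(K,T,uv,z):
    uv=np.asarray(uv,float).reshape(-1,2)
    d=np.c_[(uv[:,0]-K[0,2])/K[0,0],(uv[:,1]-K[1,2])/K[1,1],np.ones(len(uv))]@T[:3,:3].T
    t=(z-T[2,3])/d[:,2]
    return T[:3,3]+d*t[:,None]
def rect(P):
    r=cv2.minAreaRect((np.asarray(P)[:,:2]*1000).astype(np.float32))
    b=cv2.boxPoints(r);e=[b[1]-b[0],b[2]-b[1]];e=max(e,key=np.linalg.norm)
    return np.round(r[0],1),np.round(r[1],1),round(np.degrees(np.arctan2(e[1],e[0]))%180,1)
E
python3 - <<'E'
from h import *
for n,cs in (("top",(251,266)),("scene",(186,243))):
    z=np.load(f"pics/{n}0.npz");P=np.load(f"pics/{n}P.npy");K,T,p=z["K"],z["T"],z["p"]
    Q=P.reshape(-1,3);m=(abs(Q[:,0]-.44)<.05)&(abs(Q[:,1]-.29)<.045)&(Q[:,2]>.055)&(Q[:,2]<.1)
    q=Q[m];print(n,"grip",m.sum(),q.mean(0).round(4),q[:,2].max().round(4),rect(q))
    # dark grip by ray at z=.083 top
    # stand top
    m=(abs(Q[:,0]-.46)<.09)&(abs(Q[:,1]-.29)<.07)&(abs(Q[:,2]-.037)<.008)
    print("stand",rect(Q[m]),np.median(Q[m][:,2]))
    # lid top & slot
    m=(abs(Q[:,2]-.093)<.006)&(np.hypot(Q[:,0]-.52,Q[:,1]-.03)<.16)
    print("lid",rect(Q[m]),np.median(Q[m][:,2]))
    hsv=cv2.cvtColor(p,cv2.COLOR_RGB2HSV);g=p.max(-1)
    lo,hi=((345,208),(395,250)) if n=="top" else((295,262),(340,298))
    sub=g[lo[1]:hi[1],lo[0]:hi[0]]
    mm=(sub<80).astype(np.uint8)
    k,l,st,c=cv2.connectedComponentsWithStats(mm)
    for i in range(1,k):
        if st[i,4]>8:
            v,u=np.nonzero(l==i);R=ray(K,T,np.c_[u+lo[0],v+lo[1]],.093)
            print("slot",st[i].tolist(),c[i]+lo,R.mean(0).round(4),rect(R))
    wm=((sub>195)).astype(np.uint8)
    k,l,st,c=cv2.connectedComponentsWithStats(wm)
    for i in range(1,k):
        if st[i,4]>60:
            v,u=np.nonzero(l==i);R=ray(K,T,np.c_[u+lo[0],v+lo[1]],.093)
            print("plate",st[i].tolist(),R.mean(0).round(4),rect(R))
E
```

```text
top grip 132 [0.4347 0.301  0.0811] 0.0912 (array([434.5, 301.6]), array([45., 14.]), np.float32(15.1))
stand (array([449.6, 297.1]), array([58.2, 97.6]), np.float32(164.9)) 0.037374832464223795
lid (array([542.4,  23.5]), array([255.9, 176.2]), np.float32(45.9)) 0.09404078376201541
slot [22, 17, 7, 14, 60] [370.05       231.41666667] [0.5168 0.0314 0.093 ] (array([516.7,  31.6]), array([31.6,  9.4]), np.float32(12.6))
scene grip 276 [0.4319 0.2965 0.0738] 0.087 (array([434.3, 299.3]), array([44.9, 15.7]), np.float32(14.3))
stand (array([451.1, 297.5]), array([64.8, 99.5]), np.float32(164.7)) 0.037242848763251346
lid (array([542.9,  23.3]), array([257.1, 176.6]), np.float32(44.5)) 0.09399105741641922
slot [18, 13, 10, 11, 46] [317.5 280. ] [0.5165 0.0301 0.093 ] (array([516.6,  30.1]), array([26.2,  6.7]), np.float32(13.6))
slot [0, 31, 8, 5, 21] [297.47619048 295.85714286] [0.4642 0.0321 0.093 ] (array([466.8,  32.2]), array([ 9.1, 11.9]), np.float32(132.8))
plate [8, 7, 30, 22, 349] [0.5175 0.0307 0.093 ] (array([517.6,  31. ]), array([50.3, 50.8]), np.float32(145.7))
```

```bash
cat >> h.py <<'E'
def go(target,yaw=None):
    """print mm shift in tool axes to a world target; yaw = wanted tool-x yaw"""
    from rig import robot
    from scipy.spatial.transform import Rotation as R
    s=robot.state();q=np.array(s["tool_rot"]);r=R.from_quat(q[[1,2,3,0]]);M=r.as_matrix()
    y=np.degrees(np.arctan2(M[1,0],M[0,0]))
    print("t",round(s["time"],2),"pos",s["tool_pos"].round(4),"yaw",round(y%360,2),"tilt",np.degrees(M[:2,2]).round(2),"F",s["force"].round(1),"T",s["ft_torque"].round(2),"w",round(s["grip_width"],4),"j6",s["joint_positions"][5].round(2))
    if target is not None: print("shift mm",(M.T@(np.array(target)-s["tool_pos"])*1000).round(1))
    if yaw is not None: print("spin",round(-((yaw-y+180)%360-180),2))
E
python3 -m creep '[{"xyz":[0,0,0],"spin":-7.8},{"xyz":[0,0,0],"spin":-7.8},{"xyz":[0,0,0],"spin":-7.8},{"xyz":[0,0,0],"spin":-7.8}]' -1 50
python3 -m creep '[{"xyz":[-26,-36,0],"spin":0},{"xyz":[-26,-36,0],"spin":0},{"xyz":[-26,-36,0],"spin":0},{"xyz":[-26,-36,0],"spin":0},{"xyz":[-26,-36,0],"spin":0},{"xyz":[-26,-36,0],"spin":0},{"xyz":[-26,-36,0],"spin":0},{"xyz":[-20,-30,0],"spin":0}]'
python3 -c "
from h import *
go([.4345,.3005,.053],195)"
```

```text
time: 0.5
tool_pos: [0.1534, 0.528, 0.2384]
tool_rot: [-0.0, -0.133, 0.991, -0.0]
force: [0.3, 0.5, -0.5]
grip_width: 0.0881
gripper_force: 0.0
time: 1.3
tool_pos: [0.4231, 0.3063, 0.2384]
tool_rot: [-0.0, -0.13, 0.992, -0.0]
force: [-0.1, 0.5, -0.7]
grip_width: 0.0881
gripper_force: 0.0
t 1.3 pos [0.4231 0.3063 0.2384] yaw 194.94 tilt [-0.03 -0.02] F [-0.1  0.5 -0.7] T [0.08 0.   0.  ] w 0.0881 j6 -1.43
shift mm [ -9.7  -8.5 185.4]
spin -0.06
```

```bash

python3 -m creep '[{"xyz":[-9.7,-8.5,30],"spin":0},{"xyz":[0,0,40],"spin":0},{"xyz":[0,0,20],"spin":0},{"xyz":[0,0,0],"spin":0},{"xyz":[0,0,0],"spin":0}]'
python3 - <<'E'
from h import *
from rig import robot
m=robot.camera_model("wrist");print(m)
p,d=robot.read_camera("wrist");np.savez("pics/w1.npz",p=p,d=d,K=m["intrinsics"],T=m["world_from_camera"])
cv2.imwrite("pics/w1.png",p[:,:,::-1])
go([.4345,.3005,.053],195)
E
```

```text
time: 1.8
tool_pos: [0.4333, 0.3025, 0.1493]
tool_rot: [0.0, -0.131, 0.991, 0.0]
force: [0.8, -0.5, -0.3]
grip_width: 0.0883
gripper_force: 0.0
{'intrinsics': array([[325.1922621 ,   0.        , 276.75289204],
       [  0.        , 325.1922621 , 213.15891064],
       [  0.        ,   0.        ,   1.        ]]), 'world_from_camera': array([[-2.58735880e-01,  9.22274867e-01,  2.87166877e-01,
         3.58521454e-01],
       [ 9.65948103e-01,  2.47010778e-01,  7.70060938e-02,
         2.83423005e-01],
       [ 8.74711359e-05,  2.97312539e-01, -9.54780208e-01,
         2.95616149e-01],
       [ 0.00000000e+00,  0.00000000e+00,  0.00000000e+00,
         1.00000000e+00]])}
t 1.85 pos [0.4336 0.3026 0.1499] yaw 195.01 tilt [0.1  0.04] F [ 0.2  0.1 -0.6] T [ 0.08  0.04 -0.  ] w 0.0879 j6 -1.45
shift mm [-0.1 -2.3 96.9]
spin 0.01
```

View pics/w1.png

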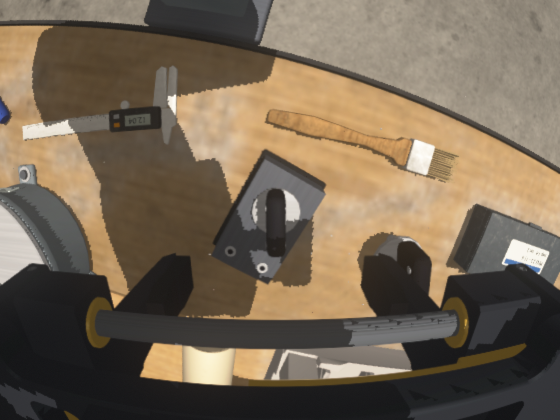

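The wrist view shows the key grip at (276,220) in the stand, centred between the fingers (left tip about (178,262), right about (378,262)). I'll refine its position with fisheye rays and depth.

```bash
cat >> h.py <<'E'
def fish(K,T,uv):
    uv=np.asarray(uv,float).reshape(-1,2);a=(uv-[K[0,2],K[1,2]])/K[0,0]
    th=np.linalg.norm(a,axis=1)+1e-9
    return np.c_[a/th[:,None]*np.sin(th)[:,None],np.cos(th)]
def fishplane(K,T,uv,z):
    d=fish(K,T,uv)@T[:3,:3].T;return T[:3,3]+d*((z-T[2,3])/d[:,2])[:,None]
def fishcloud(K,T,d):
    v,u=np.mgrid[:420,:560];D=fish(K,T,np.c_[u.ravel(),v.ravel()])
    return (D/D[:,2:]*d.reshape(-1,1))@T[:3,:3].T+T[:3,3]
E
python3 - <<'E'
from h import *
z=np.load("pics/w1.npz");K,T,d,p=z["K"],z["T"],z["d"],z["p"]
P=fishcloud(K,T,d).reshape(420,560,3)
W=P[170:290,210:330];q=W.reshape(-1,3)
for lo,hi in ((.055,.1),(.078,.1)):
    m=(q[:,2]>lo)&(q[:,2]<hi)&(np.hypot(q[:,0]-.4345,q[:,1]-.3)<.04);print("grip",m.sum(),rect(q[m]),q[m].mean(0).round(4),q[m][:,2].max())
# bright collar
g=p.max(-1)
m=(np.abs(P[...,2]-.045)<.012)&(np.hypot(P[...,0]-.4345,P[...,1]-.3)<.03)&(g>130)
print("collar",m.sum(),cv2.minEnclosingCircle((P[m][:,:2]*1000).astype(np.float32)),np.median(P[m][:,2]))
go([.434,.3,.053],195)
E
```

```text
grip 1292 (array([433.5, 302.4]), array([44.2, 14. ]), np.float32(15.4)) [0.4304 0.3017 0.0805] 0.08515747845562222
grip 1143 (array([433.5, 302.4]), array([44.1, 14. ]), np.float32(15.5)) [0.4324 0.3022 0.0822] 0.08515747845562222
collar 479 ((434.47650146484375, 303.46044921875), 20.32173728942871) 0.041561343393376804
t 1.85 pos [0.4336 0.3026 0.1499] yaw 195.01 tilt [0.1  0.04] F [ 0.2  0.1 -0.6] T [ 0.08  0.04 -0.  ] w 0.0879 j6 -1.45
shift mm [ 0.5 -2.7 96.9]
spin 0.01
```

```bash

python3 -m creep '[{"xyz":[0,0,30],"spin":0},{"xyz":[0,0,30],"spin":0},{"xyz":[0,0,22],"spin":0},{"xyz":[0,0,12],"spin":0},{"xyz":[0,0,4],"spin":-0.4},{"xyz":[0,0,0],"spin":0},{"xyz":[0,0,0],"spin":0}]'
python3 -c "
from h import *
go([.4335,.3025,.052],195.4)"
python3 -m creep '[{"xyz":[0,0,0],"spin":0},{"xyz":[0,0,0],"spin":0},{"xyz":[0,0,0],"spin":0},{"xyz":[0,0,0],"spin":0},{"xyz":[0,0,0],"spin":0},{"xyz":[0,0,0],"spin":0}]' 1 50
python3 -c "
from h import *
go([.4335,.3025,.052],195.4)"
```

```text
time: 2.55
tool_pos: [0.4337, 0.3026, 0.0519]
tool_rot: [0.001, -0.134, 0.991, 0.0]
force: [-0.4, -0.0, 0.8]
grip_width: 0.0882
gripper_force: 0.0
t 2.55 pos [0.4337 0.3026 0.0519] yaw 195.4 tilt [0.11 0.05] F [-0.4 -0.   0.8] T [ 0.04 -0.03 -0.01] w 0.0882 j6 -1.45
shift mm [ 0.3 -0.1 -0.1]
spin 0.0
time: 3.15
tool_pos: [0.4331, 0.3023, 0.0507]
tool_rot: [-0.0, -0.134, 0.991, -0.0]
force: [0.1, -0.1, -0.8]
grip_width: 0.0421
gripper_force: 0.0
t 3.15 pos [0.4331 0.3023 0.0507] yaw 195.4 tilt [-0. -0.] F [ 0.1 -0.1 -0.8] T [0.11 0.04 0.04] w 0.0421 j6 -1.45
shift mm [-0.4  0.1 -1.3]
spin -0.0
```

```bash

python3 -m creep '[{"xyz":[0,0,0],"spin":0},{"xyz":[0,0,0],"spin":0},{"xyz":[0,0,0],"spin":0},{"xyz":[0,0,0],"spin":0},{"xyz":[0,0,0],"spin":0},{"xyz":[0,0,0],"spin":0}]'
python3 -c "
from h import *
go(None)"
```

```text
time: 3.75
tool_pos: [0.4331, 0.3023, 0.0507]
tool_rot: [-0.0, -0.134, 0.991, -0.0]
force: [-1.1, 0.1, 0.4]
grip_width: 0.0135
gripper_force: 50.0
t 3.75 pos [0.4331 0.3023 0.0507] yaw 195.4 tilt [-0. -0.] F [-1.1  0.1  0.4] T [ 0.03  0.04 -0.04] w 0.0135 j6 -1.45
```

```bash

python3 -m creep '[{"xyz":[0,0,-10],"spin":0},{"xyz":[0,0,-30],"spin":0},{"xyz":[0,0,-40],"spin":0},{"xyz":[0,0,-40],"spin":1.2},{"xyz":[0,0,-20],"spin":1.2},{"xyz":[0,0,0],"spin":0}]'
python3 -c "
from h import *
go([.556,.040,.19],193)"
```

```text
time: 4.35
tool_pos: [0.4339, 0.3027, 0.1939]
tool_rot: [0.003, -0.113, 0.994, 0.001]
force: [0.2, 0.4, -2.1]
grip_width: 0.0136
gripper_force: 50.0
t 4.35 pos [0.4339 0.3027 0.1939] yaw 192.99 tilt [0.32 0.13] F [ 0.2  0.4 -2.1] T [ 0.06  0.04 -0.05] w 0.0136 j6 -1.41
shift mm [ -59.9 -283.4    3.9]
spin -0.01
```

```bash

python3 -m creep '[{"xyz":[-6,-20,0],"spin":0},{"xyz":[-10,-45,0],"spin":0},{"xyz":[-10,-48,0],"spin":0},{"xyz":[-10,-48,0],"spin":0},{"xyz":[-10,-48,0],"spin":0},{"xyz":[-8,-44,0],"spin":0},{"xyz":[-6,-30,0],"spin":0},{"xyz":[0,0,0],"spin":0}]'
python3 -m creep '[{"xyz":[0,0,0],"spin":0},{"xyz":[0,0,0],"spin":0},{"xyz":[0,0,0],"spin":0}]'
python3 - <<'E'
from h import *
from rig import robot
m=robot.camera_model("wrist")
p,d=robot.read_camera("wrist");np.savez("pics/w2.npz",p=p,d=d,K=m["intrinsics"],T=m["world_from_camera"])
cv2.imwrite("pics/w2.png",p[:,:,::-1])
go([.517,.031,.141],193)
E
```

```text
time: 5.15
tool_pos: [0.5559, 0.0367, 0.1888]
tool_rot: [-0.001, -0.111, 0.994, -0.0]
force: [-0.4, 0.4, -1.8]
grip_width: 0.0139
gripper_force: 50.0
time: 5.45
tool_pos: [0.5547, 0.0411, 0.1905]
tool_rot: [-0.0, -0.114, 0.993, 0.0]
force: [-0.3, 0.2, -2.0]
grip_width: 0.0136
gripper_force: 50.0
t 5.5 pos [0.5548 0.0411 0.1906] yaw 193.09 tilt [-0.02  0.01] F [-0.8  0.6 -2.1] T [ 0.02 -0.   -0.05] w 0.0138 j6 -1.94
shift mm [39.1 -1.3 49.7]
spin 0.09
```

View pics/w2.png

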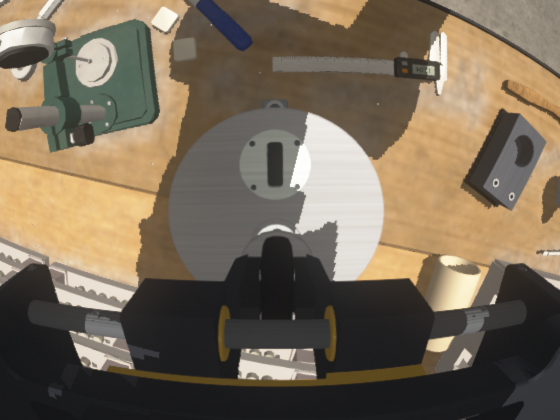

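The slot is at (275,164), in line with the tool. The held key's grip is at (277,275), with the collar behind it. The stand is now empty, showing its hole at (520,148).

```bash
python3 - <<'E'
from h import *
z=np.load("pics/w2.npz");K,T,d,p=z["K"],z["T"],z["d"],z["p"]
g=p.max(-1)
lo=(255,125);sub=g[125:200,255:300];k,l,st,c=cv2.connectedComponentsWithStats((sub<70).astype(np.uint8))
for i in range(1,k):
    if st[i,4]>40:
        v,u=np.nonzero(l==i);R=fishplane(K,T,np.c_[u+255,v+125],.093);print("slot",st[i],R.mean(0).round(4),rect(R))
        print("mid-lines yaw via fit",cv2.fitLine((R[:,:2]*1000).astype(np.float32),cv2.DIST_L2,0,.01,.01).ravel())
# plate: screws (small dark) 
P=fishcloud(K,T,d).reshape(420,560,3)
# lid edge circle
m=(abs(P[...,2]-.093)<.006)&(np.hypot(P[...,0]-.56,P[...,1]-.04)<.1);m[230:]=False
print("lid z",np.median(P[m][:,2]))
# visible outer edge
mm=m.astype(np.uint8);cs,_=cv2.findContours(mm,0,1);cc=max(cs,key=cv2.contourArea)[:,0]
R=fishplane(K,T,cc[cc[:,1]<228],.093)[:,:2]
A=np.c_[2*R,np.ones(len(R))];s=np.linalg.lstsq(A,(R**2).sum(1),rcond=None)[0];print("lid centre",s[:2],np.sqrt(s[2]+s[:2]@s[:2]))
# key
q=P[200:300,230:325].reshape(-1,3);m=(q[:,2]>.15)&(q[:,2]<.24)
for a in np.arange(.165,.235,.005):
    s=q[(q[:,2]>=a)&(q[:,2]<a+.005)&(np.hypot(q[:,0]-.555,q[:,1]-.041)<.03)]
    if len(s)>5:
        e=np.array([.974,.227]);t=(s[:,:2]-[.5548,.0411])@np.c_[e,[-e[1],e[0]]];print(a.round(3),len(s),(t.min(0)*1000).round(1),(t.max(0)*1000).round(1))
E
```

```text
slot [ 13  17  15  44 605] [0.5155 0.0314 0.093 ] (array([515.3,  31.7]), array([33. , 10.7]), np.float32(13.0))
mid-lines yaw via fit [9.7192597e-01 2.3528680e-01 5.1552545e+02 3.1432753e+01]
lid z 0.09339386930721633
lid centre [0.55926792 0.04223682] 0.08764045073434963
0.175 151 [-18.8 -17.1] [-4.8 19.9]
0.18 666 [-18.7 -17.4] [-5.4 19.2]
0.185 7 [ -9.3 -12.8] [-9.1 14.1]
0.19 186 [-21.9 -17.2] [-8.6 20. ]
0.195 352 [-22.1 -19.1] [-8.8 21.4]
0.2 404 [-22.1 -20. ] [-8.6 22.4]
0.205 447 [-22.3 -20.2] [-8.4 22.1]
0.21 525 [-22.5 -19.5] [ 1.3 21.8]
0.215 736 [-22.7 -18.7] [-0.2 21.2]
0.22 1478 [-22.4 -18.2] [-3.7 20.3]
0.225 352 [-11.6 -17.5] [-8.3 20. ]
0.23 107 [-11.6 -16.9] [-9.4 19.2]
```

```bash

python3 -m creep '[{"xyz":[15,0,0],"spin":0},{"xyz":[20,0,10],"spin":0},{"xyz":[5.6,-0.3,20],"spin":0},{"xyz":[0,0,18],"spin":0},{"xyz":[0,0,6],"spin":0},{"xyz":[0,0,0],"spin":0},{"xyz":[0,0,0],"spin":0},{"xyz":[0,0,0],"spin":0}]'
python3 -c "
from h import *
go([.5153,.0316,.108],193.1)"
```

```text
time: 6.3
tool_pos: [0.5162, 0.0307, 0.1376]
tool_rot: [0.001, -0.113, 0.994, -0.0]
force: [-0.1, 0.1, -2.6]
grip_width: 0.0137
gripper_force: 50.0
t 6.3 pos [0.5162 0.0307 0.1376] yaw 193.01 tilt [ 0.09 -0.02] F [-0.1  0.1 -2.6] T [ 0.02  0.06 -0.07] w 0.0137 j6 -1.97
shift mm [ 0.8  1.1 29.6]
spin -0.09
```

```bash

python3 -m creep '[{"xyz":[0.3,0.5,4],"spin":0},{"xyz":[0,0,0],"spin":0},{"xyz":[0,0,0],"spin":0},{"xyz":[0,0,0],"spin":0}]'
python3 -c "
from h import *
go([.5153,.0316,.108],193.1)"
```

```text
time: 6.7
tool_pos: [0.5154, 0.031, 0.1328]
tool_rot: [0.0, -0.113, 0.994, -0.0]
force: [0.7, -0.2, -3.6]
grip_width: 0.0135
gripper_force: 50.0
t 6.7 pos [0.5154 0.031  0.1328] yaw 193.0 tilt [ 0. -0.] F [ 0.7 -0.2 -3.6] T [ 0.07 -0.03  0.02] w 0.0135 j6 -1.97
shift mm [-0.   0.6 24.8]
spin -0.1
```

```bash

python3 -m creep '[{"xyz":[0,0.6,3],"spin":0},{"xyz":[0,0,3],"spin":0},{"xyz":[0,0,3],"spin":0},{"xyz":[0,0,1],"spin":0},{"xyz":[0,0,0],"spin":0}]'
python3 -c "
from h import *
go([.5153,.0316,.108],193.1)"
```

```text
time: 7.2
tool_pos: [0.5151, 0.0316, 0.1225]
tool_rot: [-0.0, -0.113, 0.994, 0.0]
force: [0.0, 0.4, -1.1]
grip_width: 0.0134
gripper_force: 50.0
t 7.2 pos [0.5151 0.0316 0.1225] yaw 193.0 tilt [-0.03  0.  ] F [ 0.   0.4 -1.1] T [ 0.01 -0.01  0.03] w 0.0134 j6 -1.97
shift mm [-0.2 -0.1 14.5]
spin -0.1
```

```bash

python3 -m creep '[{"xyz":[0,0,3],"spin":0},{"xyz":[0,0,3],"spin":0},{"xyz":[0,0,3],"spin":0},{"xyz":[0,0,2],"spin":0},{"xyz":[0,0,1],"spin":0},{"xyz":[0,0,0],"spin":0}]'
python3 -m creep '[{"xyz":[0,0,0.7],"spin":0},{"xyz":[0,0,0.7],"spin":0},{"xyz":[0,0,0],"spin":0}]'
python3 -c "
from h import *
go([.5153,.0316,.108],193.1)"
```

```text
time: 7.8
tool_pos: [0.5151, 0.0316, 0.1106]
tool_rot: [-0.0, -0.113, 0.994, 0.0]
force: [-0.3, -0.2, -1.7]
grip_width: 0.0139
gripper_force: 50.0
time: 8.1
tool_pos: [0.5152, 0.0317, 0.1093]
tool_rot: [-0.0, -0.113, 0.994, 0.0]
force: [0.4, 0.4, -3.0]
grip_width: 0.0134
gripper_force: 50.0
t 8.1 pos [0.5152 0.0317 0.1093] yaw 193.0 tilt [-0.  0.] F [ 0.4  0.4 -3. ] T [-0.   -0.01 -0.05] w 0.0134 j6 -1.97
shift mm [-0.1 -0.1  1.3]
spin -0.1
```

```bash

python3 -m creep '[{"xyz":[0,0,0.6],"spin":0},{"xyz":[0,0,0.5],"spin":0},{"xyz":[0,0,0],"spin":0}]'
python3 -m creep '[{"xyz":[0,0,0.5],"spin":0},{"xyz":[0,0,0],"spin":0}]'
python3 -m creep '[{"xyz":[0,0,0.5],"spin":0},{"xyz":[0,0,0],"spin":0}]'
```

```text
time: 8.4
tool_pos: [0.5152, 0.0316, 0.1082]
tool_rot: [-0.0, -0.113, 0.994, 0.0]
force: [-0.1, 0.0, -2.4]
grip_width: 0.0136
gripper_force: 50.0
time: 8.6
tool_pos: [0.5152, 0.0316, 0.1077]
tool_rot: [0.0, -0.113, 0.994, 0.0]
force: [-0.3, 1.1, -1.7]
grip_width: 0.0133
gripper_force: 50.0
time: 8.8
tool_pos: [0.5153, 0.0316, 0.1077]
tool_rot: [0.0, -0.113, 0.994, -0.0]
force: [-2.3, 0.3, 3.7]
grip_width: 0.0135
gripper_force: 50.0
```

The collar is seated: contact at TCP z = 0.1077, as expected. Now I'll turn it clockwise.

```bash

python3 -m creep '[{"xyz":[0,0,0],"spin":6},{"xyz":[0,0,0],"spin":8},{"xyz":[0,0,0],"spin":8},{"xyz":[0,0,0],"spin":8},{"xyz":[0,0,0],"spin":8},{"xyz":[0,0,0],"spin":8},{"xyz":[0,0,0],"spin":8},{"xyz":[0,0,0],"spin":6}]'
python3 -c "
from h import *
go(None,118)"
python3 -m creep '[{"xyz":[0,0,0],"spin":5},{"xyz":[0,0,0],"spin":3},{"xyz":[0,0,0],"spin":2},{"xyz":[0,0,0],"spin":0}]'
python3 -c "
from h import *
go(None,118)"
```

```text
time: 9.6
tool_pos: [0.5156, 0.0315, 0.1077]
tool_rot: [0.001, 0.401, 0.916, 0.0]
force: [-0.6, -0.2, 2.7]
grip_width: 0.0136
gripper_force: 50.0
t 9.6 pos [0.5156 0.0315 0.1077] yaw 132.7 tilt [ 0.08 -0.02] F [-0.6 -0.2  2.7] T [-0.03  0.08  0.04] w 0.0136 j6 -0.91
spin 14.7
time: 10.0
tool_pos: [0.5156, 0.0315, 0.1077]
tool_rot: [0.001, 0.477, 0.879, 0.0]
force: [0.5, 0.3, 4.4]
grip_width: 0.0133
gripper_force: 50.0
t 10.0 pos [0.5156 0.0315 0.1077] yaw 122.98 tilt [ 0.08 -0.02] F [0.5 0.3 4.4] T [-0.06  0.06 -0.03] w 0.0133 j6 -0.74
spin 4.98
```

```bash

python3 -m creep '[{"xyz":[0,0,0],"spin":2},{"xyz":[0,0,0],"spin":2},{"xyz":[0,0,0],"spin":1},{"xyz":[0,0,0],"spin":0}]'
python3 -c "
from h import *
go(None,118)"
python3 -m creep '[{"xyz":[0,0,0],"spin":1},{"xyz":[0,0,0],"spin":1},{"xyz":[0,0,0],"spin":0}]'
python3 -c "
from h import *
go(None,118)"
```

```text
time: 10.4
tool_pos: [0.5158, 0.0315, 0.1077]
tool_rot: [0.001, 0.515, 0.857, 0.0]
force: [0.9, 0.2, 5.0]
grip_width: 0.0135
gripper_force: 50.0
t 10.4 pos [0.5158 0.0315 0.1077] yaw 118.04 tilt [ 0.1  -0.02] F [0.9 0.2 5. ] T [-0.11 -0.21  0.08] w 0.0135 j6 -0.66
spin 0.04
time: 10.7
tool_pos: [0.516, 0.0315, 0.1077]
tool_rot: [0.001, 0.53, 0.848, 0.0]
force: [2.7, -0.4, 5.1]
grip_width: 0.0133
gripper_force: 50.0
t 10.7 pos [0.516  0.0315 0.1077] yaw 116.01 tilt [ 0.12 -0.02] F [ 2.7 -0.4  5.1] T [-0.08 -0.35  0.08] w 0.0133 j6 -0.62
spin -1.99
```

```bash

for i in 1 2 3; do python3 -m creep '[{"xyz":[0,0,0],"spin":1},{"xyz":[0,0,0],"spin":0}]' >/dev/null
python3 -c "
from h import *
go(None,118)"; done
```

```text
t 10.9 pos [0.516  0.0315 0.1077] yaw 115.01 tilt [ 0.12 -0.02] F [ 3.3 -0.8  5.2] T [-0.06 -0.52  0.15] w 0.0132 j6 -0.6
spin -2.99
t 11.1 pos [0.516  0.0315 0.1077] yaw 114.02 tilt [ 0.13 -0.02] F [3.5 0.8 5.1] T [-0.06 -0.51  0.27] w 0.0137 j6 -0.59
spin -3.98
t 11.3 pos [0.516  0.0315 0.1077] yaw 113.02 tilt [ 0.14 -0.03] F [4.4 0.9 4.5] T [-0.11 -0.63  0.39] w 0.0132 j6 -0.57
spin -4.98
```

The torque about z climbs steadily (0.08 → 0.39 N m), so the key is on its stop. I'll pull up slowly with full grip.

```bash

python3 -m creep '[{"xyz":[0,0,-1],"spin":0},{"xyz":[0,0,-1],"spin":0},{"xyz":[0,0,-1],"spin":0},{"xyz":[0,0,-0.5],"spin":0},{"xyz":[0,0,0],"spin":0}]' 1 60 >/dev/null
python3 -c "
from h import *
go(None,118)"
for i in 1 2 3 4; do python3 -m creep '[{"xyz":[0,0,-0.5],"spin":0},{"xyz":[0,0,0],"spin":0}]' >/dev/null
python3 -c "
from h import *
go(None,118)"; done
```

```text
t 11.8 pos [0.5157 0.0316 0.1092] yaw 113.02 tilt [-0.01  0.02] F [  8.5   0.4 -12.5] T [ 0.01 -1.67  0.26] w 0.0134 j6 -0.57
spin -4.98
t 12.0 pos [0.5156 0.0317 0.1096] yaw 113.02 tilt [-0.01  0.03] F [  9.2   0.3 -14.2] T [ 0.05 -1.74  0.28] w 0.0137 j6 -0.57
spin -4.98
t 12.2 pos [0.5155 0.0318 0.11  ] yaw 113.02 tilt [-0.03  0.05] F [  9.7   0.8 -13.7] T [ 0.14 -1.75  0.31] w 0.0135 j6 -0.57
spin -4.98
t 12.4 pos [0.5154 0.0319 0.1105] yaw 113.02 tilt [-0.04  0.06] F [  8.9   0.2 -14.4] T [ 0.23 -1.59  0.27] w 0.0133 j6 -0.57
spin -4.98
t 12.6 pos [0.5154 0.0321 0.111 ] yaw 113.02 tilt [-0.05  0.08] F [  8.6   1.7 -14.2] T [ 0.42 -1.61  0.26] w 0.0132 j6 -0.57
spin -4.98
```

```bash

python3 -m creep '[{"xyz":[0,0,0],"spin":-1},{"xyz":[0,0,0],"spin":-1},{"xyz":[0,0,0],"spin":0}]' >/dev/null
python3 -c "
from h import *
go(None,118)
from rig import robot
p,d=robot.read_camera('wrist');cv2.imwrite('pics/w3.png',p[:,:,::-1])
p,d=robot.read_camera('scene');cv2.imwrite('pics/s3.png',cv2.resize(p[200:350,230:430,::-1],(800,600),interpolation=cv2.INTER_CUBIC))"

```

```text
t 12.9 pos [0.5151 0.0326 0.1119] yaw 115.03 tilt [-0.05  0.13] F [ 4.2  5.6 -3.5] T [ 0.91 -0.78  0.12] w 0.0133 j6 -0.61
spin -2.97
```

View pics/w3.png

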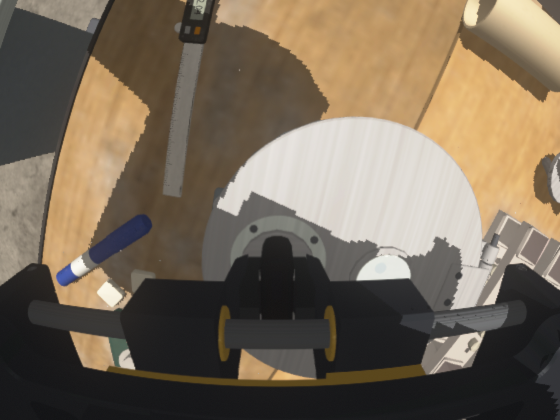

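View pics/s3.png

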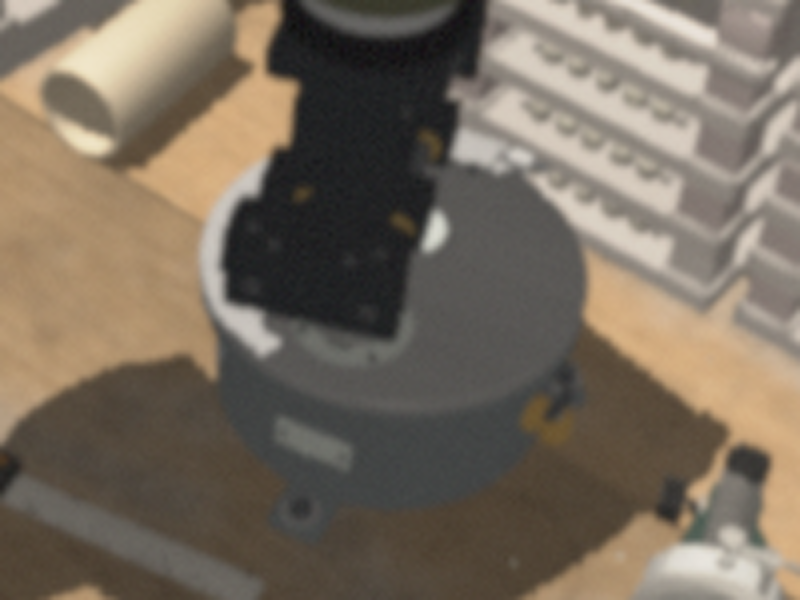

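The key has turned in the plate, seen at (277,245) in the wrist view, and the lid is still shut with no gap at the front edge. The earlier pull was only friction at the stop pins. I'll keep raising it slowly.

```bash

for i in 1 2 3 4 5; do python3 -m creep '[{"xyz":[0,0,-0.5],"spin":0},{"xyz":[0,0,0],"spin":0}]' >/dev/null
python3 -c "
from h import *
go(None,118)"; done
```

```text
t 13.2 pos [0.515  0.0326 0.112 ] yaw 115.0 tilt [-0.07  0.13] F [ 4.9  4.4 -7.4] T [ 0.81 -1.05  0.08] w 0.0137 j6 -0.6
spin -3.0
t 13.4 pos [0.515  0.0325 0.1122] yaw 115.0 tilt [-0.08  0.13] F [  6.6   4.5 -11.6] T [ 0.81 -1.32  0.14] w 0.0132 j6 -0.6
spin -3.0
t 13.6 pos [0.515  0.0326 0.1124] yaw 115.0 tilt [-0.1   0.13] F [  6.8   4.2 -14.1] T [ 0.77 -1.47  0.13] w 0.0133 j6 -0.6
spin -3.0
t 13.8 pos [0.515  0.0326 0.1128] yaw 115.0 tilt [-0.11  0.13] F [  6.5   4.3 -13.6] T [ 0.76 -1.46  0.14] w 0.0134 j6 -0.6
spin -3.0
t 14.0 pos [0.5149 0.0326 0.1131] yaw 115.0 tilt [-0.12  0.14] F [  8.5   5.1 -17.2] T [ 0.77 -1.59  0.09] w 0.0135 j6 -0.6
spin -3.0
```

```bash

for i in 1 2 3 4 5 6; do python3 -m creep '[{"xyz":[0,0,-0.5],"spin":0},{"xyz":[0,0,0],"spin":0}]' >/dev/null
python3 -c "
from h import *
go(None)"; done
```

```text
t 14.2 pos [0.5149 0.0326 0.1135] yaw 115.0 tilt [-0.13  0.14] F [  8.    4.7 -16.1] T [ 0.79 -1.57  0.13] w 0.0138 j6 -0.6
t 14.4 pos [0.5149 0.0325 0.1142] yaw 115.0 tilt [-0.12  0.14] F [  7.5   4.7 -14.1] T [ 0.73 -1.47  0.11] w 0.0134 j6 -0.6
t 14.6 pos [0.515  0.0325 0.115 ] yaw 115.0 tilt [-0.1   0.13] F [  7.3   3.8 -10.1] T [ 0.76 -1.24  0.06] w 0.0136 j6 -0.6
t 14.8 pos [0.515  0.0326 0.1157] yaw 115.0 tilt [-0.09  0.13] F [ 5.7  4.3 -9.3] T [ 0.77 -1.1   0.09] w 0.0136 j6 -0.6
t 15.0 pos [0.515  0.0325 0.1164] yaw 115.0 tilt [-0.08  0.13] F [ 6.2  4.5 -8.1] T [ 0.74 -1.06  0.1 ] w 0.0139 j6 -0.6
t 15.2 pos [0.5151 0.0325 0.117 ] yaw 115.0 tilt [-0.07  0.13] F [ 5.5  4.5 -7.2] T [ 0.82 -1.07  0.09] w 0.0136 j6 -0.6
```

```bash

for i in 1 2; do python3 -m creep '[{"xyz":[0,0,-0.5],"spin":0},{"xyz":[0,0,-0.5],"spin":0},{"xyz":[0,0,-0.5],"spin":0},{"xyz":[0,0,-0.5],"spin":0},{"xyz":[0,0,-0.5],"spin":0},{"xyz":[0,0,-0.5],"spin":0},{"xyz":[0,0,-0.5],"spin":0},{"xyz":[0,0,-0.5],"spin":0}]' >/dev/null
python3 -c "
from h import *
go(None)"; done
python3 - <<'E'
from h import *
from rig import robot
go([.515,.0325,.127])
m=robot.camera_model("wrist");p,d=robot.read_camera("wrist");P=fishcloud(m["intrinsics"],m["world_from_camera"],d)
np.savez("pics/w4.npz",p=p,P=P)
c=np.array([.5593,.0422]);e=np.array([.9744,.2250])
q=P[:,:2]-c;t=q@e
m=(np.hypot(*q.T)<.083)&(P[:,2]>.085)&(P[:,2]<.125)
# robust line z(t)
z=P[m,2];x=t[m]
for _ in range(6):
    a=np.polyfit(x,z,1);k=abs(z-np.polyval(a,x))<.003;x,z=x[k],z[k]
print(len(z),"slope",a,"front top z",np.polyval(a,-.0877),"keyhole",np.polyval(a,-.045), "gap",np.polyval(a,-.0877)-.0934)
E
```

```text
t 16.0 pos [0.5151 0.0325 0.1211] yaw 115.0 tilt [-0.05  0.13] F [ 6.4  4.7 -7.1] T [ 0.77 -1.11  0.09] w 0.0133 j6 -0.6
t 16.8 pos [0.5153 0.0326 0.125 ] yaw 115.0 tilt [-0.04  0.13] F [ 6.8  4.6 -9.3] T [ 0.87 -1.28  0.09] w 0.0137 j6 -0.6
t 16.8 pos [0.5153 0.0326 0.125 ] yaw 115.0 tilt [-0.04  0.13] F [ 6.8  4.6 -9.3] T [ 0.87 -1.28  0.09] w 0.0137 j6 -0.6
shift mm [ 0.1 -0.3 -2. ]
29046 slope [-0.08886514  0.10231939] front top z 0.1101128647228006 keyhole 0.10631832341660485 gap 0.016712864722800605
```

```bash

python3 -m creep '[{"xyz":[0,0,-0.5],"spin":0},{"xyz":[0,0,-0.5],"spin":0},{"xyz":[0,0,-0.5],"spin":0},{"xyz":[0,0,-0.5],"spin":0},{"xyz":[0,0,-0.5],"spin":0},{"xyz":[0,0,-0.5],"spin":0},{"xyz":[0,0,0],"spin":0},{"xyz":[0,0,0],"spin":0}]' >/dev/null
cat > gap.py <<'E'
from h import *
from rig import robot
go(None)
m=robot.camera_model("wrist");p,d=robot.read_camera("wrist");P=fishcloud(m["intrinsics"],m["world_from_camera"],d)
c=np.array([.5593,.0422]);e=np.array([.9744,.2250])
q=P[:,:2]-c;t=q@e
m=(np.hypot(*q.T)<.083)&(P[:,2]>.085)&(P[:,2]<.125)
z=P[m,2];x=t[m]
for _ in range(6):
    a=np.polyfit(x,z,1);k=abs(z-np.polyval(a,x))<.003;x,z=x[k],z[k]
print(len(z),"slope",a,"front top z",np.polyval(a,-.0877),"gap",np.polyval(a,-.0877)-.0934)
p,d=robot.read_camera('scene');cv2.imwrite('pics/s4.png',cv2.resize(p[200:350,230:430,::-1],(800,600),interpolation=cv2.INTER_CUBIC))
E
python3 gap.py
```

```text
t 17.65 pos [0.5154 0.0326 0.128 ] yaw 115.01 tilt [-0.02  0.13] F [ 6.7  4.9 -9.6] T [ 0.9  -1.38  0.11] w 0.0133 j6 -0.6
28715 slope [-0.11051538  0.10441606] front top z 0.11410825718711454 gap 0.02070825718711454
```

View pics/s4.png

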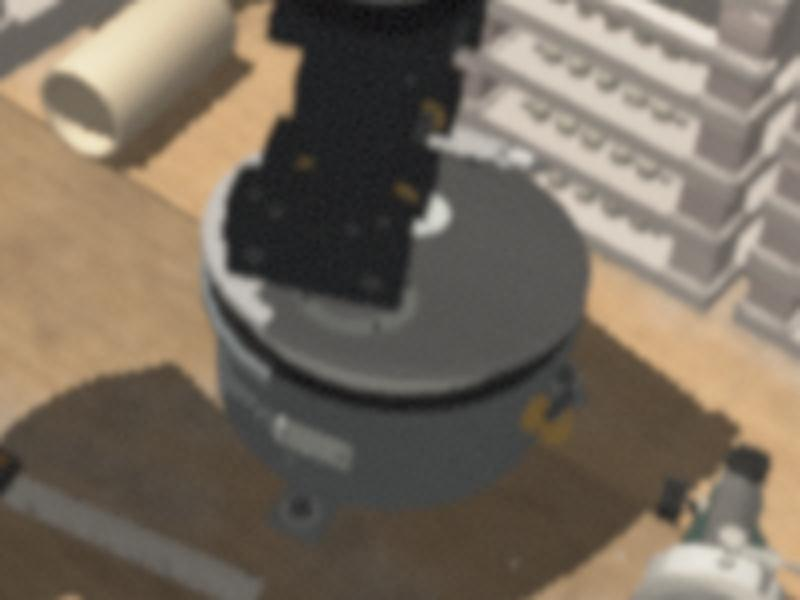

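The lid is open about 20 mm at the front, visible as the dark slit at (400,400), and hangs on the key. Its fitted angle is 0.1105 rad. I'll let it settle and hand it in.

```bash

python3 -m creep '[{"xyz":[0,0,0],"spin":0},{"xyz":[0,0,0],"spin":0},{"xyz":[0,0,0],"spin":0},{"xyz":[0,0,0],"spin":0},{"xyz":[0,0,0],"spin":0}]' >/dev/null
python3 gap.py; python3 -c "
from rig import robot
print(robot.job_done())"
```

```text
t 18.25 pos [0.5154 0.0326 0.128 ] yaw 115.01 tilt [-0.02  0.13] F [ 7.8  5.1 -8.9] T [ 0.9  -1.34  0.17] w 0.0134 j6 -0.6
28736 slope [-0.11068279  0.10442092] front top z 0.11412780299559167 gap 0.020727802995591668
the job is handed in; nothing more can be done
None
```

The job is handed in: the key is turned clockwise to its stop and still gripped, and the lid hangs still on it at 0.11 rad (about 20 mm front gap), at 18.3 s on the robot clock.

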